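# Prop the spice chest's lid on its stay

## Robot

A 6-joint arm with a two-finger parallel gripper is mounted at the origin on the work surface. World frame = base frame: x ahead of the robot, y to its left, z up, the work surface at z = 0. Lengths are in m, angles in degrees, forces in N, time in s.
With the tool pointing down it reaches from about 0.275 to 0.775 m from the base axis. Payload 14.6 kg.
Tool frame: the origin (TCP) lies at the very end of the fingers, on their centre line; the grasp point (between the pads) lies 19 mm behind it (manip.grasp_offset is the distance from the TCP to the grasp point, in m); z points along the fingers, x is the direction in which the jaws open and shut, and the axes are right-handed (so a half turn about z gives the same grasp; the last joint's range is limited). The gripper opens to 85 mm and grips with 20 to 120 N. Pads are 22 mm wide; open, the fingers measure 114 mm over their backs; the gripper's body (76 mm by 85 mm) begins 54 mm behind the grasp point. The pads swing forward as they close: fully open they stand 13 mm farther back than shut.
Start: joints at [-78.799, 15.075, -2.767, 72.158, 0, 81.102], TCP at [0.18, -0.493, 0.231] pointing down, gripper open.
Joint ranges: [-151.79, 151.79], [-50.71, 97.33], [-67.44, 78.34], [-121.81, 120.89], [-77.56, 73.72], [-180, 180]. Speed limits (degrees/s): [108.29, 108.29, 147.25, 159.86, 180, 180].

## Interface

Orientations are given as a 3x3 rotation matrix whose columns are the frame's x, y, z axes.
In Python, from station import manip, capture, workorder gives the robot as it stands.
- The arm moves only by the tool arm_command, never from a script. Its argument "increments" is a list of rows, each a list of 3 entries, a list of its own where there are three numbers: the shift along the tool's x, y, z in mm, then the turn about the tool's z in rad, then the opening in per cent of the stroke, from 0 (shut) to 100 (fully open). In form: [[[dx, dy, dz], yaw, claw], ...]. A call has 1 to 20 rows; each row shifts and turns the commanded pose from where the row before left it, along the tool's axes as they then stand; what a row does not reach is not made up. A row lasts 1/12 s, in which the tool goes at most 41.7 mm and 7.16 degrees, less where a joint would pass 70% of its speed; a pose out of reach is approached as far as the arm can. A call with a gripper value outside its range is refused whole. The fingers move at their own pace and stop on an object; the grip force is fixed at half the most. Time passes only in rows, so rows that do not move let the fingers close. It gives the time, the measured TCP pose, the force and the opening at its end, in the units of the state.
- manip.sense(): the state, without advancing time (a new reading comes with each control period).
- capture(name): name is "side" or "top"; returns a dict with "frame" (400x640x3 uint8, blue, green, red), "fx", "fy", "cx", "cy" (pixels), "k1" (the pictures are not rectified: a ray, as slopes to the right and down, at radius r is drawn at 1 + k1 r^2 times it, then the intrinsics apply), "extrinsics" (4x4, takes a point from camera to world coordinates). Camera axes: x right, y down, z forward; pixel columns grow to the right and rows downward; lengths in m; the calibration is good to about 2 mm. A picture is of the moment at which its call begins. There is no depth.
- workorder.job_done(): hands the job in, once; it reports no verdict.
The state is a dict: "time": time; "qpos": joint angles; "qd": joint speeds; "tau": joint torques, N m; "tcp_pos": TCP position; "ee_rot": TCP orientation; "ft_force": force on the tool from outside, world axes, zero at the start; "moment": the same for the moment, N m; "finger_gap": finger opening in m.
Only numpy, scipy, OpenCV 4.12 (cv2) and the standard library are available. Lean on these libraries where they do the work, as an engineer would, in place of code of your own. Each camera call takes 0.05 s, during which the arm holds its last target.

## Task

Prop open the lid of the wide wooden spice chest, the one with the steel stay rod hanging at its side (not the small square box), so that a hand can scoop inside. Lift the lid by its front handle nearly as far as it goes so that the stay swings into its cup, then let it down gently, without dropping it, until it stands open on the stay by itself.

Things in the scene. Friction and masses are not known exactly. Their poses are not given: they have to be found in the camera images.
- chest: Wide wooden spice chest, fixed, 150 deep (x) x 220 wide (y) x 120 mm high plus 12 mm lid. Origin: centre of underside; x from front (handle side) to back, z up. Hinge axis along y through (75, 0, 120) mm. Steel cup bracket for the stay on the -y wall: a foot seated in it is near (16, -122, 109) mm; cup 20 mm wide along x, lip 8 mm high in front, back plate 40 mm high.
- chest_lid (a joint): Lid angle in rad: 0 shut, grows as the front edge rises and goes back; stop at 1.35. The lid (0.2 to 0.45 kg, nearly free hinge) falls shut from any angle unless held or propped. The stay drops into its cup by itself when the lid is raised past about 1.1; propped on the stay, the lid stands at about 0.95.
- lid_handle (a point): Centre of the lid's handle: steel bar 30 mm long along y, 18 mm thick, on a 10 mm stem 35 mm in front of the lid's front edge; fingers can go down past both its ends and it can turn between them. 185 mm in front of the hinge axis and 6 mm above it; 126 mm above the table when shut. Axes of the lid: x to the hinge, y along it, z out of the lid's top.
- stay_foot (a point): Centre of the lower end of the stay, a steel rod 8 mm thick, 105 mm from here to its pivot on the lid's -y edge (110 mm from the hinge axis). It hangs freely outside the -y wall; as the lid rises it drags up the front of the cup, swings over the lip into the cup, and stands there when the lid comes down.

How it is judged:
By the outcome, as a careful person would: the job done as asked, in the order asked, and still so for the second after the job is handed in, with the robot touching nothing.
It also fails if it takes over 35 s, if anything falls off the work surface, if the arm or the gripper's body presses on something with over 40 N, if the wrist force passes 120 N, or if a joint passes its speed limit or range.

## Working session

There is one attempt and no reset: what is moved stays moved. The work goes in short steps, Python scripts to look and compute and a tool call to move; the robot and the scene stay as the last step left them, time stands still between calls to the robot, and variables do not carry over. Pictures are saved under pics/ and viewed, and the job is handed in when it is done.

Besides the shell and the picture viewer there is one more tool, called after "Call:" as name(argument=value, ...), one argument or row to a line, values as JSON. arm_command: Moves the arm, as the interface text tells. Its arguments: {"type":"object","properties":{"increments":{"type":"array"}},"required":["increments"]}

```bash
ls; mkdir -p pics
python3 - <<'E'
from station import manip,capture
import cv2,numpy as np
np.set_printoptions(precision=4,suppress=True)
s=manip.sense();print(s['time'],s['tcp_pos'],s['ee_rot'],s['ft_force'],s['finger_gap'],manip.grasp_offset)
for n in('side','top'):
    c=capture(n);cv2.imwrite(f'pics/{n}0.png',c['frame']);print(n,c['fx'],c['fy'],c['cx'],c['cy'],c['k1']);print(c['extrinsics'])
E
```

```text
pics
0.0 [ 0.1804 -0.4928  0.2308] [[ 0.3437 -0.9391 -0.0002]
 [-0.9391 -0.3437  0.001 ]
 [-0.0011 -0.0002 -1.    ]] [-0.6399  0.1569 -0.3121] 0.08548400850098715 0.0187
side 497.7509526597534 497.7509526597534 311.81455452194086 197.22341993424658 -0.13189545858310497
[[-0.9945 -0.0866  0.0588  0.4819]
 [-0.1041  0.7609 -0.6404  0.5584]
 [ 0.0107 -0.643  -0.7658  0.8207]
 [ 0.      0.      0.      1.    ]]
top 363.3100359799487 363.3100359799487 321.7899376195861 197.65936281461458 -0.02688668412156503
[[ 0.0196 -0.9956  0.0921  0.4664]
 [-0.9993 -0.0165  0.034  -0.0798]
 [-0.0323 -0.0927 -0.9952  0.9478]
 [ 0.      0.      0.      1.    ]]
```

View pics/side0.png

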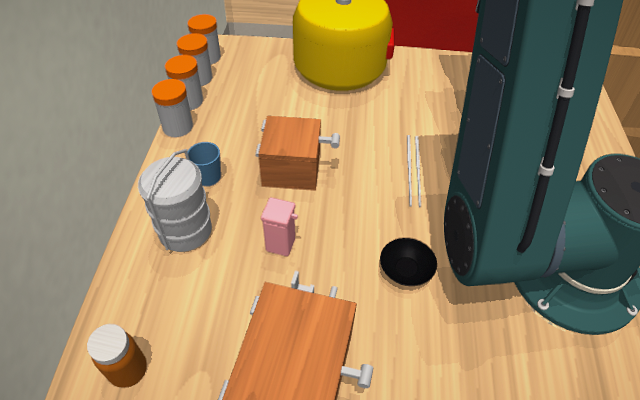

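View pics/top0.png

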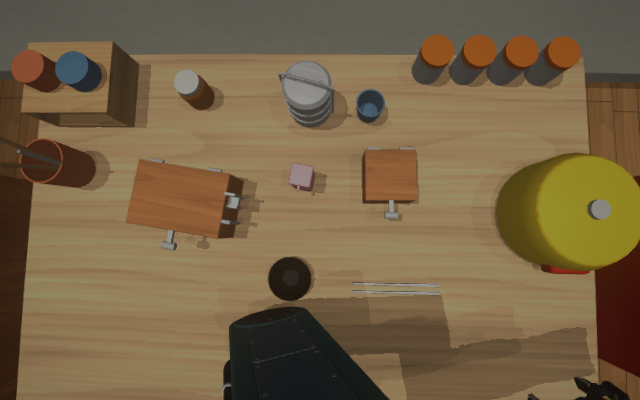

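The top view shows the wide chest at about (185,200), with its handle at (169,245) and the stay and cup on its right wall at about (232,205). The side view shows its handle at about (365,375). I'll zoom in for precise pixels.

Run:
```python
import cv2,numpy as np
a=cv2.imread('pics/top0.png')[145:265,110:260];b=cv2.imread('pics/side0.png')[260:400,210:390]
cv2.imwrite('pics/ztop.png',cv2.resize(cv2.convertScaleAbs(a,alpha=1.4),None,fx=5,fy=4.98,interpolation=cv2.INTER_CUBIC)[:600])
cv2.imwrite('pics/zside.png',cv2.resize(b,None,fx=4,fy=4,interpolation=cv2.INTER_CUBIC))
```

```text
(no output)
```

View pics/ztop.png

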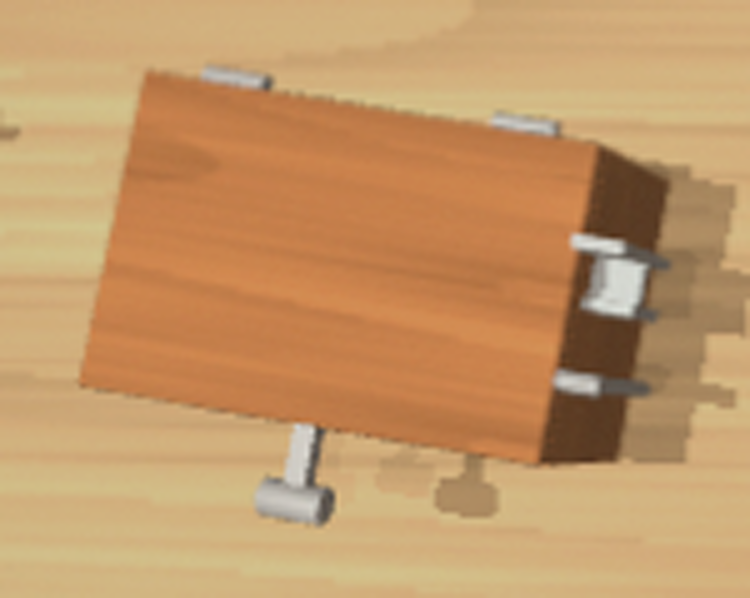

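View pics/zside.png

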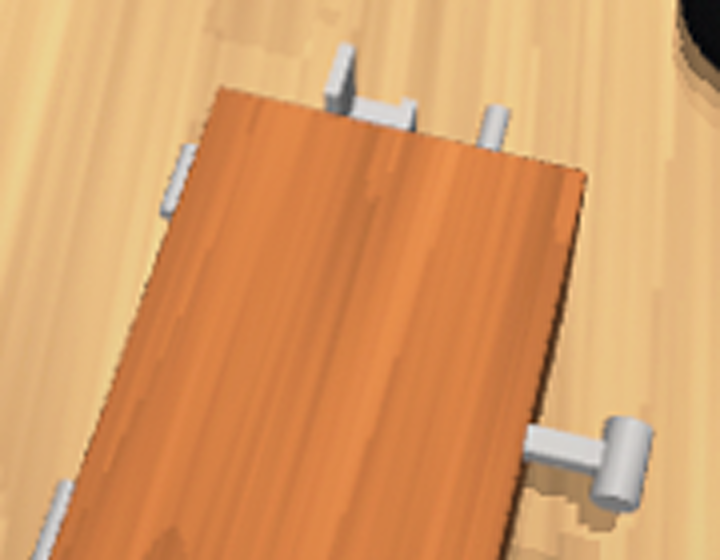

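```bash
cat > h.py <<'E'
import numpy as np,cv2
from station import capture
def cal(n):
    c=capture(n); return c
def ray(c,px):
    K=np.array([[c['fx'],0,c['cx']],[0,c['fy'],c['cy']],[0,0,1]])
    d=cv2.undistortPointsIter(np.array([[px]],float),K,np.array([c['k1'],0,0,0]),None,None,(3,50,1e-12))[0,0] if hasattr(cv2,'undistortPointsIter') else cv2.undistortPoints(np.array([[px]],float),K,np.array([c['k1'],0,0,0.]))[0,0]
    E=np.array(c['extrinsics']);return E[:3,3],E[:3,:3]@np.array([d[0],d[1],1])
def onz(c,px,z):
    o,d=ray(c,px);return o+d*(z-o[2])/d[2]
def tri(c1,p1,c2,p2):
    A=[];b=[]
    for c,p in((c1,p1),(c2,p2)):
        o,d=ray(c,p);d/=np.linalg.norm(d);P=np.eye(3)-np.outer(d,d);A.append(P);b.append(P@o)
    A=np.vstack(A);b=np.hstack(b);x=np.linalg.lstsq(A,b,rcond=None)[0];return x,np.linalg.norm(A@x-b)
E
python3 - <<'E'
from h import *
np.set_printoptions(precision=4,suppress=True)
t=cal('top');s=cal('side')
T=lambda u,v:(110+u/5-.4,145+v/4.98-.4)
S=lambda u,v:(210+u/4-.4,260+v/4-.4)
q=[onz(t,T(*p),.132)for p in((80,386),(147,71),(598,145),(540,464))]
for x in q:print(x)
print('edges',[np.linalg.norm(q[i]-q[(i+1)%4])for i in range(4)])
w=(q[0]-q[3])+(q[1]-q[2]);f=(q[1]-q[0])+(q[2]-q[3])
print('yaw',np.degrees(np.arctan2(-w[0],w[1])),np.degrees(np.arctan2(f[1],f[0])),'ctr',sum(q)/4)
print('handle',onz(t,T(294,500),.128),onz(s,S(623,465),.128),tri(t,T(294,501),s,S(623,465)))
for p in((218,87),(585,172)):print('side BR,FR',onz(s,S(*p),.132))
E
```

```text
[0.4779 0.3986 0.132 ]
[0.6258 0.3768 0.132 ]
[0.5935 0.1616 0.132 ]
[0.447  0.1818 0.132 ]
edges [np.float64(0.14946220023479004), np.float64(0.2175554511164385), np.float64(0.14794823515737432), np.float64(0.21891468557632088)]
yaw -8.326967960859879 -8.123255869724343 ctr [0.5361 0.2797 0.132 ]
handle [0.4279 0.2964 0.128 ] [0.4251 0.2997 0.128 ] (array([0.4261, 0.2982, 0.1242]), np.float64(0.001771983547411822))
side BR,FR [0.5919 0.1644 0.132 ]
side BR,FR [0.445  0.1862 0.132 ]
```

The two views agree within a few mm: yaw is about -8.2°, the handle is near (0.4265, 0.297, 0.126), and the hinge is near (0.6095, 0.271, 0.12). Next I'll plan the transit, turning the tool x onto the chest's y axis.

Run:
```python
import numpy as np
a=np.radians(-69.9);A=np.arctan2(.297,.4265);R1=np.hypot(.297,.4265)
p=np.array([.1804,-.4928]);th=a;N=30
out=[]
for i in range(1,N+1):
    u=i/N;an=np.arctan2(-.4928,.1804)*(1-u)+A*u;r=.5248*(1-u)+R1*u-.07*np.sin(np.pi*u)
    g=np.array([r*np.cos(an),r*np.sin(an)]);d=g-p
    x=np.array([np.cos(th),np.sin(th)]);y=np.array([np.sin(th),-np.cos(th)])
    t=np.round([d@x*1e3,d@y*1e3]);out.append([[int(t[0]),int(t[1]),-10 if i<5 else 0],-.088,100])
    p=p+(t[0]*x+t[1]*y)/1e3;th+=.088
print(out[:15]);print(out[15:]);print(p,np.degrees(th))
```

```text
[[[-8, -32, -10], -0.088, 100], [[-8, -31, -10], -0.088, 100], [[-7, -31, -10], -0.088, 100], [[-5, -31, -10], -0.088, 100], [[-4, -30, 0], -0.088, 100], [[-4, -30, 0], -0.088, 100], [[-2, -30, 0], -0.088, 100], [[0, -29, 0], -0.088, 100], [[0, -29, 0], -0.088, 100], [[2, -29, 0], -0.088, 100], [[3, -28, 0], -0.088, 100], [[5, -27, 0], -0.088, 100], [[6, -27, 0], -0.088, 100], [[8, -27, 0], -0.088, 100], [[9, -26, 0], -0.088, 100]]
[[[10, -26, 0], -0.088, 100], [[12, -25, 0], -0.088, 100], [[13, -24, 0], -0.088, 100], [[14, -24, 0], -0.088, 100], [[16, -23, 0], -0.088, 100], [[17, -23, 0], -0.088, 100], [[19, -22, 0], -0.088, 100], [[19, -22, 0], -0.088, 100], [[21, -21, 0], -0.088, 100], [[22, -20, 0], -0.088, 100], [[23, -20, 0], -0.088, 100], [[24, -20, 0], -0.088, 100], [[25, -19, 0], -0.088, 100], [[26, -18, 0], -0.088, 100], [[27, -18, 0], -0.088, 100]]
[0.42689387 0.29731976] 81.36085791453732
```

Call:
arm_command(
  increments=[
    [[-8,-32,-10],-0.088,100],
    [[-8,-31,-10],-0.088,100],
    [[-7,-31,-10],-0.088,100],
    [[-5,-31,-10],-0.088,100],
    [[-4,-30,0],-0.088,100],
    [[-4,-30,0],-0.088,100],
    [[-2,-30,0],-0.088,100],
    [[0,-29,0],-0.088,100],
    [[0,-29,0],-0.088,100],
    [[2,-29,0],-0.088,100],
    [[3,-28,0],-0.088,100],
    [[5,-27,0],-0.088,100],
    [[6,-27,0],-0.088,100],
    [[8,-27,0],-0.088,100],
    [[9,-26,0],-0.088,100],
  ],
)

```text
time: 1.45
tcp_pos: [0.432, -0.1351, 0.2712]
ee_rot: [[0.995, 0.104, -0.0], [0.104, -0.995, 0.0], [-0.0, -0.0, -1.0]]
ft_force: [0.6, -0.3, -0.1]
finger_gap: 0.0856
```

Call:
arm_command(
  increments=[
    [[10,-26,0],-0.088,100],
    [[12,-25,0],-0.088,100],
    [[13,-24,0],-0.088,100],
    [[14,-24,0],-0.088,100],
    [[16,-23,0],-0.088,100],
    [[17,-23,0],-0.088,100],
    [[19,-22,0],-0.088,100],
    [[19,-22,0],-0.088,100],
    [[21,-21,0],-0.088,100],
    [[22,-20,0],-0.088,100],
    [[23,-20,0],-0.088,100],
    [[24,-20,0],-0.088,100],
    [[25,-19,0],-0.088,100],
    [[26,-18,0],-0.088,100],
    [[27,-18,0],-0.088,100],
    [[0,0,0],0,100],
    [[0,0,0],0,100],
  ],
)

```text
time: 2.87
tcp_pos: [0.4262, 0.2982, 0.271]
ee_rot: [[0.148, 0.989, -0.0], [0.989, -0.148, -0.0], [-0.0, -0.0, -1.0]]
ft_force: [0.1, -1.4, 0.6]
finger_gap: 0.0853
```

Run:
```python
from station import manip,capture
import cv2
s=manip.sense();print(s['time'],s['tcp_pos'],s['ee_rot'],s['qpos'],s['ft_force'])
c=capture('side');cv2.imwrite('pics/side1.png',c['frame'])
c=capture('top');cv2.imwrite('pics/top1.png',c['frame'])
```

```text
2.8667 [0.4262326  0.29824367 0.2710149 ] [[ 1.47654589e-01  9.89038884e-01 -4.56261893e-04]
 [ 9.89038928e-01 -1.47654726e-01 -2.82609673e-04]
 [-3.46881181e-04 -4.09532158e-04 -9.99999856e-01]] [ 2.60030071e+01  1.41278951e+01  2.06264152e+00  7.79653410e+01
 -3.09212817e-03  3.44940435e+01] [ 0.08938501 -1.35174716  0.58943072]
```

View pics/side1.png

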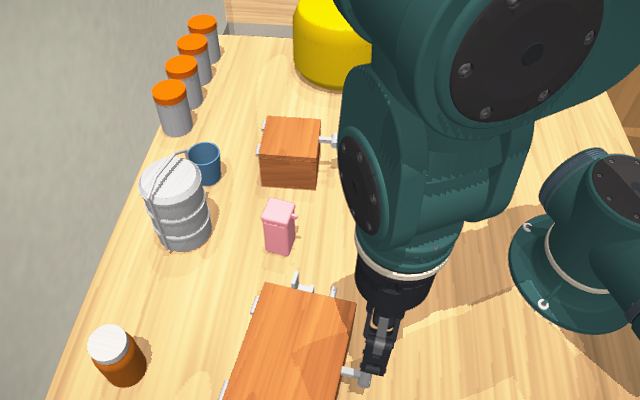

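View pics/top1.png

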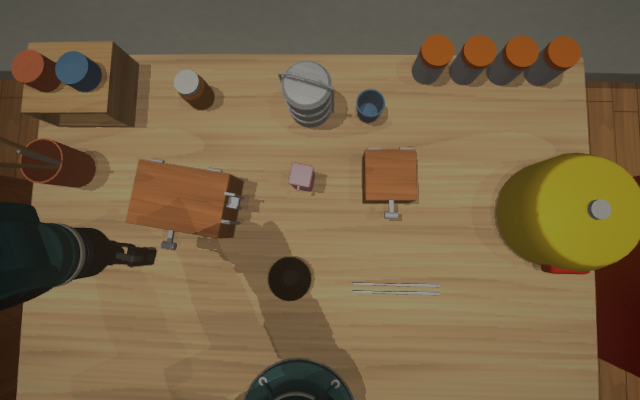

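Tool x is aligned with the bar and the TCP is over the handle. Side view: fingers at about (378,360) above the handle at (362,378). Descending now.

Call:
arm_command(
  increments=[
    [[0,0,20],0,100],
    [[0,0,20],0,100],
    [[0,0,20],0,100],
    [[0,0,20],0,100],
    [[0,0,20],0,100],
    [[0,0,20],0,100],
    [[0,0,15],0,100],
    [[0,0,15],0,100],
    [[0,0,14],0,100],
    [[0,0,0],0,100],
    [[0,0,0],0,100],
  ],
)

```text
time: 3.88
tcp_pos: [0.427, 0.2961, 0.1073]
ee_rot: [[0.152, 0.988, -0.001], [0.988, -0.152, -0.001], [-0.001, -0.001, -1.0]]
ft_force: [0.5, 0.2, 0.5]
finger_gap: 0.0854
```

Run:
```python
from station import manip,capture
import cv2
c=capture('side');b=c['frame'][260:400,280:460]
cv2.imwrite('pics/side2.png',cv2.resize(b,None,fx=4,fy=4,interpolation=cv2.INTER_CUBIC))
c=capture('top');b=c['frame'][180:300,90:240]
cv2.imwrite('pics/top2.png',cv2.resize(cv2.convertScaleAbs(b,alpha=1.5),None,fx=4,fy=4,interpolation=cv2.INTER_CUBIC))
```

```text
(no output)
```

View pics/side2.png

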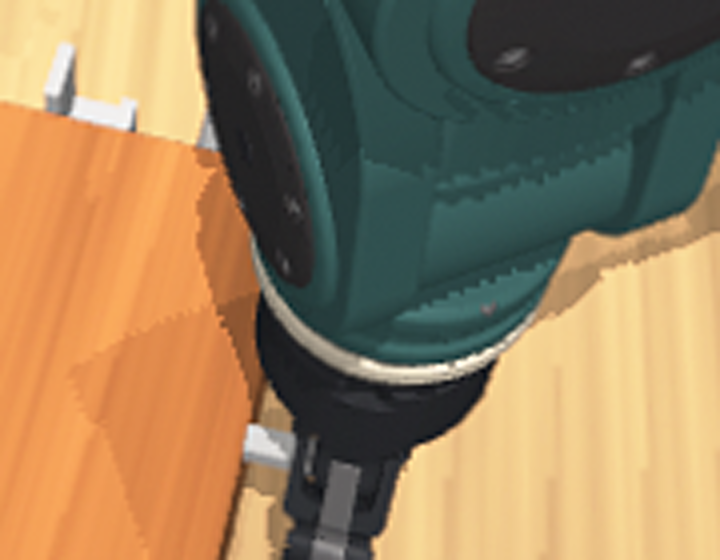

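View pics/top2.png

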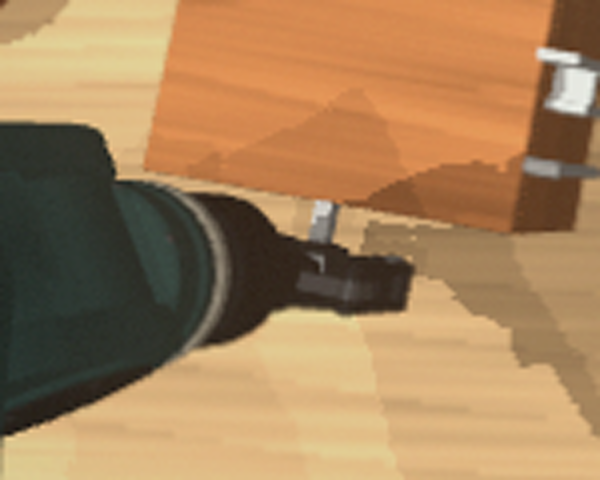

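The stem shows at top-crop (322,222), between the fingers and the lid, with nothing in contact. Closing now.

Call:
arm_command(
  increments=[
    [[0,0,0],0,0],
    [[0,0,0],0,0],
    [[0,0,0],0,0],
    [[0,0,0],0,0],
    [[0,0,0],0,0],
    [[0,0,0],0,0],
    [[0,0,0],0,0],
    [[0,0,0],0,0],
    [[0,0,0],0,0],
    [[0,0,0],0,0],
  ],
)

```text
time: 4.82
tcp_pos: [0.4269, 0.2963, 0.1078]
ee_rot: [[0.15, 0.989, 0.001], [0.989, -0.15, -0.002], [-0.002, 0.001, -1.0]]
ft_force: [-2.4, -7.5, 9.6]
finger_gap: 0.0288
```

Run:
```python
import numpy as np
R=185.1;f=np.arctan2(6,185);P=lambda t:np.array([-R*np.cos(t+f),-R*np.sin(t+f)])
def seq(a,b,n):
    p=np.round(P(a));out=[]
    for t in np.linspace(a,b,n+1)[1:]:
        q=np.round(P(t));out.append([[0,int((q-p)[0]),int((q-p)[1])],0,0]);p=q
    print(out)
seq(0,.5,14);seq(.5,1.0,16);seq(1.0,1.25,12);seq(1.25,.9,20)
```

```text
[[[0, 0, -7], 0, 0], [[0, 1, -6], 0, 0], [[0, 1, -7], 0, 0], [[0, 1, -6], 0, 0], [[0, 1, -7], 0, 0], [[0, 2, -6], 0, 0], [[0, 1, -7], 0, 0], [[0, 2, -6], 0, 0], [[0, 2, -6], 0, 0], [[0, 3, -6], 0, 0], [[0, 2, -6], 0, 0], [[0, 3, -6], 0, 0], [[0, 3, -6], 0, 0], [[0, 4, -6], 0, 0]]
[[[0, 3, -5], 0, 0], [[0, 3, -5], 0, 0], [[0, 3, -4], 0, 0], [[0, 3, -5], 0, 0], [[0, 4, -5], 0, 0], [[0, 4, -4], 0, 0], [[0, 4, -4], 0, 0], [[0, 4, -4], 0, 0], [[0, 4, -5], 0, 0], [[0, 4, -3], 0, 0], [[0, 5, -4], 0, 0], [[0, 4, -4], 0, 0], [[0, 5, -3], 0, 0], [[0, 4, -4], 0, 0], [[0, 5, -3], 0, 0], [[0, 5, -3], 0, 0]]
[[[0, 3, -2], 0, 0], [[0, 4, -2], 0, 0], [[0, 3, -2], 0, 0], [[0, 4, -1], 0, 0], [[0, 3, -2], 0, 0], [[0, 4, -2], 0, 0], [[0, 3, -1], 0, 0], [[0, 4, -1], 0, 0], [[0, 3, -2], 0, 0], [[0, 4, -1], 0, 0], [[0, 4, -1], 0, 0], [[0, 3, -1], 0, 0]]
[[[0, -3, 0], 0, 0], [[0, -3, 1], 0, 0], [[0, -3, 2], 0, 0], [[0, -3, 1], 0, 0], [[0, -3, 1], 0, 0], [[0, -3, 1], 0, 0], [[0, -3, 1], 0, 0], [[0, -3, 2], 0, 0], [[0, -3, 1], 0, 0], [[0, -3, 1], 0, 0], [[0, -3, 2], 0, 0], [[0, -2, 1], 0, 0], [[0, -3, 2], 0, 0], [[0, -3, 2], 0, 0], [[0, -3, 1], 0, 0], [[0, -3, 2], 0, 0], [[0, -2, 2], 0, 0], [[0, -3, 2], 0, 0], [[0, -3, 1], 0, 0], [[0, -2, 2], 0, 0]]
```

Call:
arm_command(
  increments=[
    [[0,0,-7],0,0],
    [[0,1,-6],0,0],
    [[0,1,-7],0,0],
    [[0,1,-6],0,0],
    [[0,1,-7],0,0],
    [[0,2,-6],0,0],
    [[0,1,-7],0,0],
    [[0,2,-6],0,0],
    [[0,2,-6],0,0],
    [[0,3,-6],0,0],
    [[0,2,-6],0,0],
    [[0,3,-6],0,0],
    [[0,3,-6],0,0],
    [[0,4,-6],0,0],
    [[0,0,0],0,0],
  ],
)

```text
time: 6.07
tcp_pos: [0.4526, 0.2925, 0.1958]
ee_rot: [[0.151, 0.989, -0.001], [0.989, -0.151, -0.001], [-0.001, -0.001, -1.0]]
ft_force: [-2.1, -5.4, -3.1]
finger_gap: 0.0289
```

Run:
```python
from station import manip,capture
import cv2
c=capture('side');b=c['frame']
cv2.imwrite('pics/side3.png',b)
c=capture('top');b=c['frame'][100:300,60:310]
cv2.imwrite('pics/top3.png',cv2.resize(cv2.convertScaleAbs(b,alpha=1.5),None,fx=3,fy=3,interpolation=cv2.INTER_CUBIC))
```

```text
(no output)
```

View pics/side3.png

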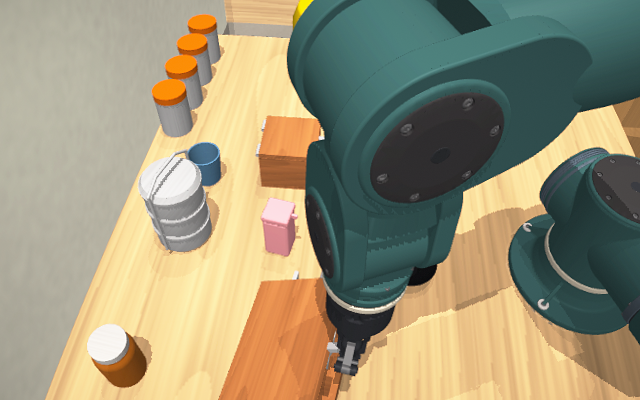

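View pics/top3.png

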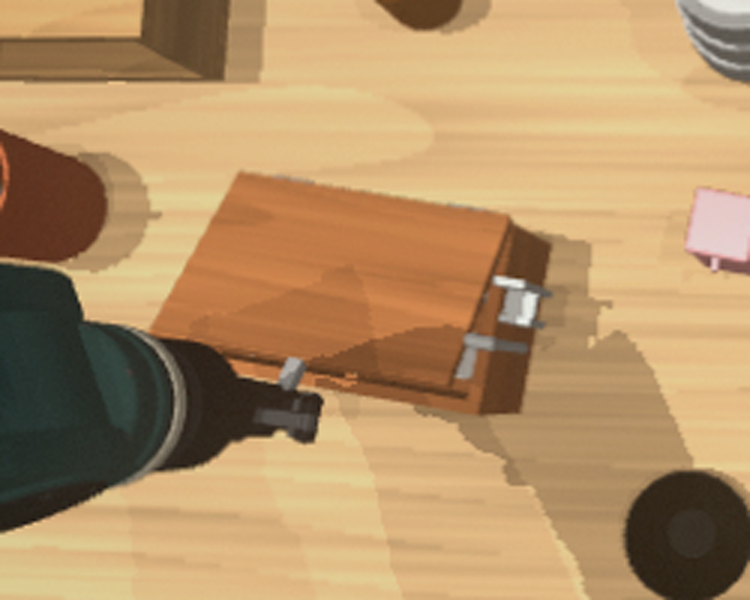

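The lid has risen with the handle, which is still gripped at top-crop (290,375). The stay hangs at (490,345), in front of the cup at (520,305). Forces are low, so I'll continue along the arc.

Call:
arm_command(
  increments=[
    [[0,3,-5],0,0],
    [[0,3,-5],0,0],
    [[0,3,-4],0,0],
    [[0,3,-5],0,0],
    [[0,4,-5],0,0],
    [[0,4,-4],0,0],
    [[0,4,-4],0,0],
    [[0,4,-4],0,0],
    [[0,4,-5],0,0],
    [[0,4,-3],0,0],
    [[0,5,-4],0,0],
    [[0,4,-4],0,0],
    [[0,5,-3],0,0],
    [[0,4,-4],0,0],
    [[0,5,-3],0,0],
    [[0,5,-3],0,0],
    [[0,0,0],0,0],
  ],
)

```text
time: 7.58
tcp_pos: [0.5164, 0.2831, 0.2605]
ee_rot: [[0.151, 0.989, -0.001], [0.989, -0.151, -0.001], [-0.001, -0.001, -1.0]]
ft_force: [-1.7, -4.6, -5.8]
finger_gap: 0.0288
```

```bash
cat > look.py <<'E'
import sys,cv2
from station import capture
n=sys.argv[1]
c=capture('side');cv2.imwrite(f'pics/side{n}.png',c['frame'])
c=capture('top');b=c['frame'][100:300,60:310]
cv2.imwrite(f'pics/top{n}.png',cv2.resize(cv2.convertScaleAbs(b,alpha=1.5),None,fx=3,fy=3,interpolation=cv2.INTER_CUBIC))
E
python3 look.py 4
```

```text
(no output)
```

View pics/top4.png

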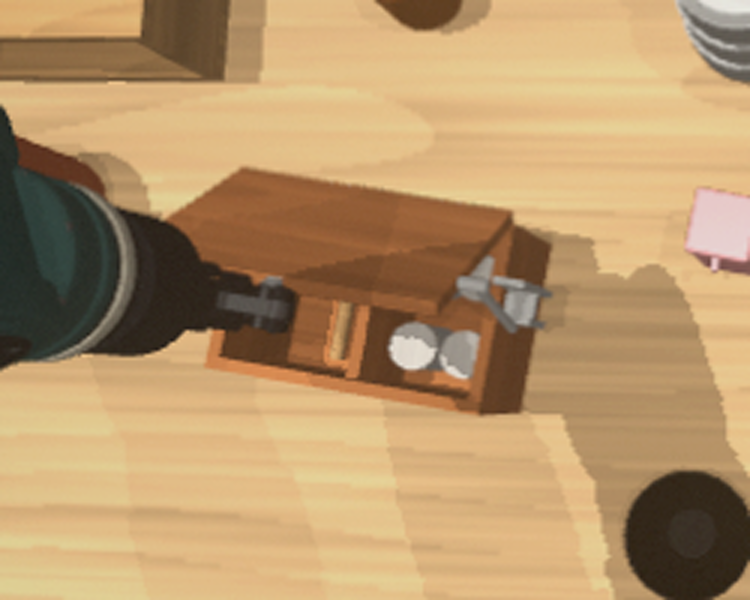

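View pics/side4.png

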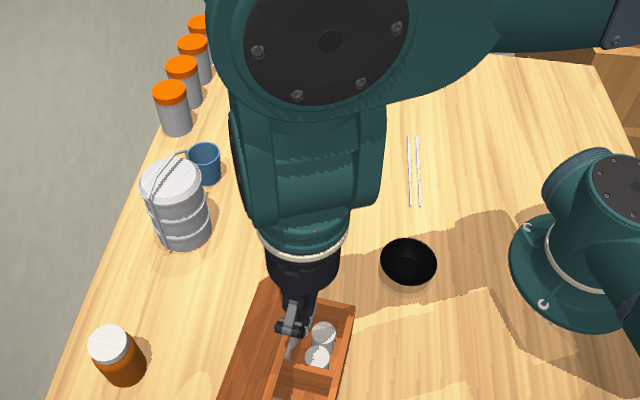

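The lid is now near 1.0 rad. The stay runs from (480,280) to its foot at about (512,328), against the front of the cup. I'll go slowly up to about 1.25.

Call:
arm_command(
  increments=[
    [[0,3,-2],0,0],
    [[0,4,-2],0,0],
    [[0,3,-2],0,0],
    [[0,4,-1],0,0],
    [[0,3,-2],0,0],
    [[0,4,-2],0,0],
    [[0,3,-1],0,0],
    [[0,4,-1],0,0],
    [[0,3,-2],0,0],
    [[0,4,-1],0,0],
    [[0,4,-1],0,0],
    [[0,3,-1],0,0],
    [[0,0,0],0,0],
    [[0,0,0],0,0],
    [[0,0,0],0,0],
    [[0,0,0],0,0],
  ],
)

```text
time: 9.02
tcp_pos: [0.5573, 0.277, 0.2787]
ee_rot: [[0.15, 0.989, -0.0], [0.989, -0.15, -0.0], [-0.0, -0.0, -1.0]]
ft_force: [-3.3, -5.9, -2.2]
finger_gap: 0.0286
```

```bash
python3 look.py 5
```

```text
(no output)
```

View pics/top5.png

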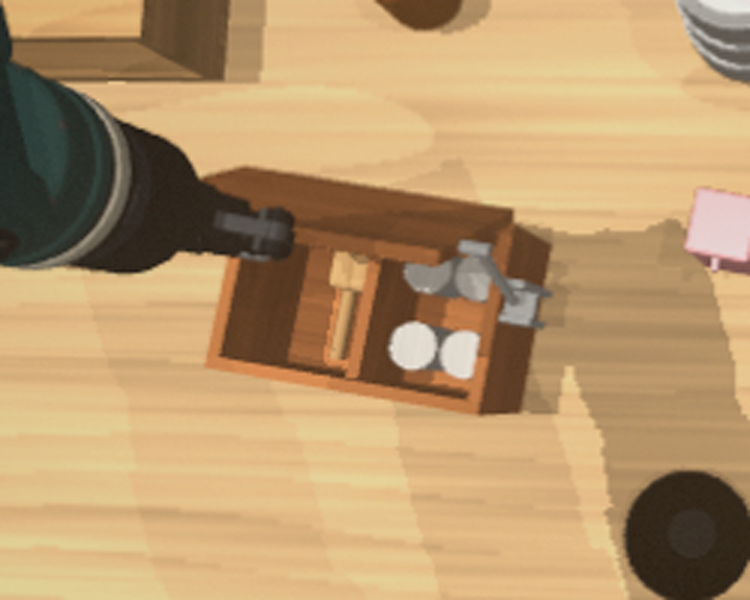

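View pics/side5.png

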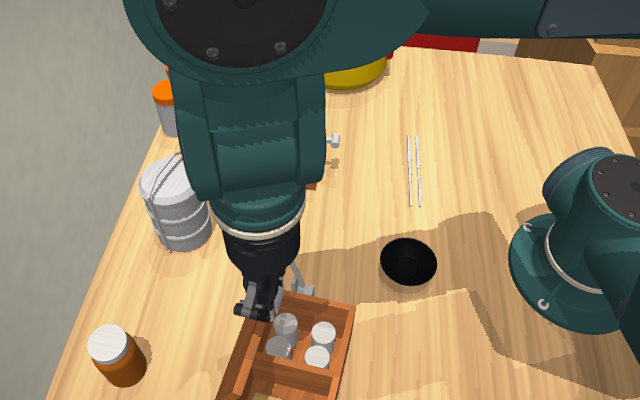

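The stay now runs from (475,250) down into the cup at (517,298), behind the lip; the side view shows the same at about (300,288). Lowering along the arc.

Call:
arm_command(
  increments=[
    [[0,-3,0],0,0],
    [[0,-3,1],0,0],
    [[0,-3,2],0,0],
    [[0,-3,1],0,0],
    [[0,-3,1],0,0],
    [[0,-3,1],0,0],
    [[0,-3,1],0,0],
    [[0,-3,2],0,0],
    [[0,-3,1],0,0],
    [[0,-3,1],0,0],
    [[0,-3,2],0,0],
    [[0,-2,1],0,0],
    [[0,-3,2],0,0],
    [[0,-3,2],0,0],
    [[0,0,0],0,0],
    [[0,0,0],0,0],
  ],
)

```text
time: 10.45
tcp_pos: [0.5176, 0.2829, 0.2616]
ee_rot: [[0.15, 0.989, 0.003], [0.989, -0.15, -0.001], [-0.0, 0.003, -1.0]]
ft_force: [-0.8, -8.2, 4.6]
finger_gap: 0.0286
```

```bash
python3 look.py 6
```

```text
(no output)
```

View pics/top6.png

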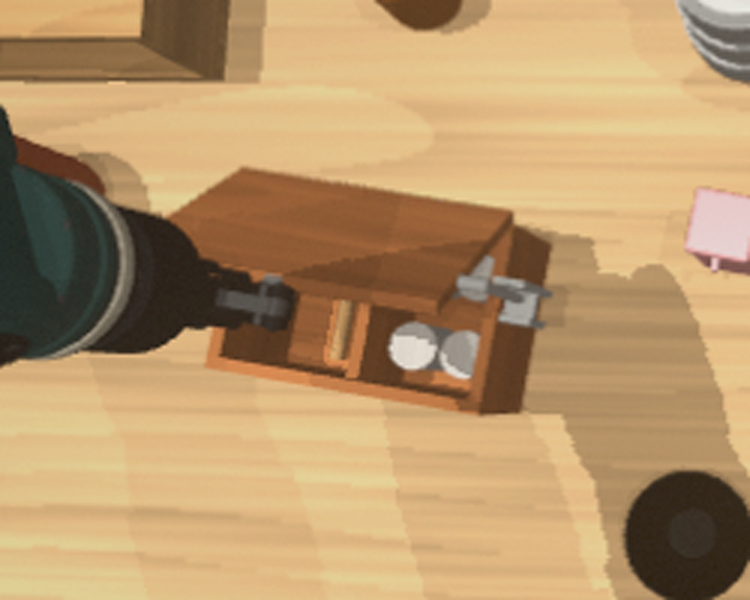

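The stay is standing in the cup at (515,293), and the vertical force has turned upward, so the lid is starting to bear on it. I'll continue in small steps.

Call:
arm_command(
  increments=[
    [[0,-1,1],0,0],
    [[0,-1,1],0,0],
    [[0,-1,0],0,0],
    [[0,0,0],0,0],
    [[0,0,0],0,0],
  ],
)

```text
time: 10.97
tcp_pos: [0.5148, 0.2834, 0.2597]
ee_rot: [[0.151, 0.989, 0.003], [0.989, -0.151, -0.001], [-0.0, 0.003, -1.0]]
ft_force: [-1.6, -9.2, 5.1]
finger_gap: 0.0286
```

Call:
arm_command(
  increments=[
    [[0,-1,1],0,0],
    [[0,-1,1],0,0],
    [[0,-1,0],0,0],
    [[0,0,0],0,0],
    [[0,0,0],0,0],
  ],
)

```text
time: 11.38
tcp_pos: [0.5119, 0.2838, 0.2579]
ee_rot: [[0.151, 0.989, 0.003], [0.989, -0.151, -0.001], [-0.0, 0.003, -1.0]]
ft_force: [-0.7, -9.1, 6.6]
finger_gap: 0.0286
```

Call:
arm_command(
  increments=[
    [[0,-1,1],0,0],
    [[0,-1,1],0,0],
    [[0,-1,0],0,0],
    [[0,0,0],0,0],
    [[0,0,0],0,0],
  ],
)

```text
time: 11.8
tcp_pos: [0.5098, 0.2842, 0.2564]
ee_rot: [[0.151, 0.989, 0.005], [0.989, -0.151, -0.001], [0.0, 0.005, -1.0]]
ft_force: [2.2, -10.6, 10.5]
finger_gap: 0.029
```

```bash
python3 look.py 7
```

```text
(no output)
```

View pics/top7.png

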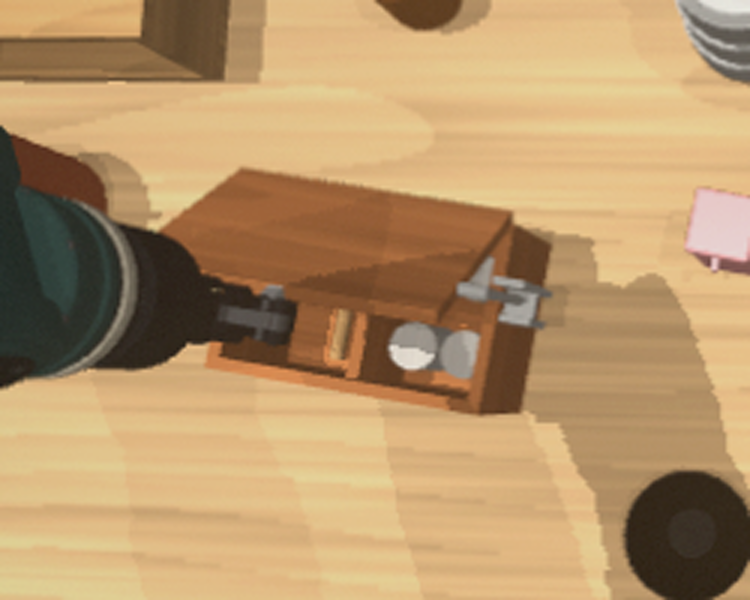

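Call:
arm_command(
  increments=[
    [[0,-1,1],0,0],
    [[0,-1,0],0,0],
    [[0,0,0],0,0],
    [[0,0,0],0,0],
  ],
)

```text
time: 12.23
tcp_pos: [0.5087, 0.2844, 0.2558]
ee_rot: [[0.151, 0.989, 0.007], [0.989, -0.151, -0.001], [0.0, 0.007, -1.0]]
ft_force: [7.4, -11.7, 10.9]
finger_gap: 0.0289
```

The stay is carrying the lid: force resisted the last millimetres and the TCP barely moved. Opening slowly now.

Call:
arm_command(
  increments=[
    [[0,0,0],0,34],
    [[0,0,0],0,36],
    [[0,0,0],0,38],
    [[0,0,0],0,42],
    [[0,0,0],0,46],
    [[0,0,0],0,55],
    [[0,0,0],0,70],
    [[0,0,0],0,85],
    [[0,0,0],0,85],
    [[0,0,0],0,85],
  ],
)

```text
time: 13.07
tcp_pos: [0.506, 0.2851, 0.2533]
ee_rot: [[0.15, 0.989, -0.0], [0.989, -0.15, 0.0], [0.0, -0.0, -1.0]]
ft_force: [-0.5, 0.1, -0.1]
finger_gap: 0.0724
```

```bash
python3 look.py 8
```

```text
(no output)
```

View pics/top8.png

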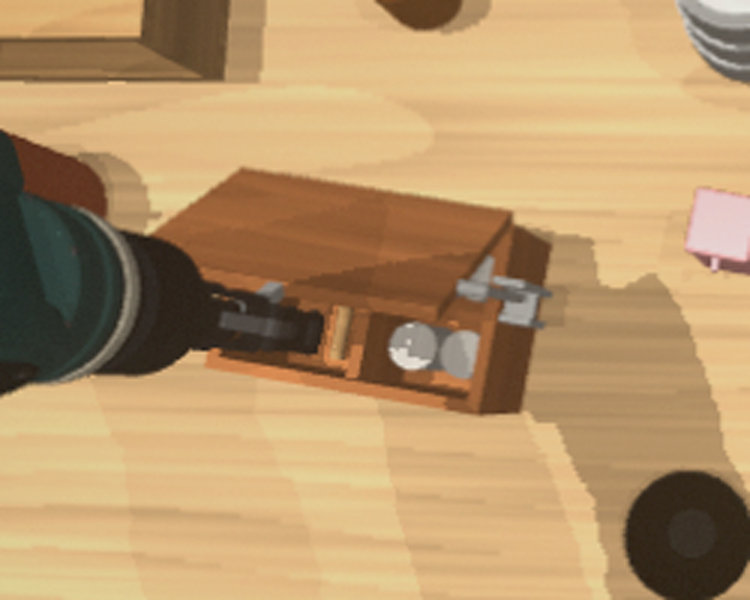

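View pics/side8.png

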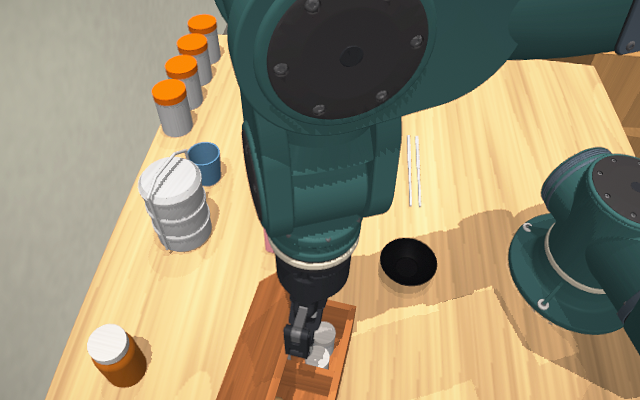

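The fingers are free (force about 0) and the lid hasn't moved. Retreating straight up, then forward.

Call:
arm_command(
  increments=[
    [[0,0,-5],0,85],
    [[0,0,-8],0,85],
    [[0,0,-10],0,85],
    [[0,0,-12],0,85],
    [[0,0,-15],0,85],
    [[0,0,-15],0,85],
    [[0,-10,-10],0,85],
    [[0,-20,-5],0,85],
    [[0,-25,0],0,85],
    [[0,-25,0],0,85],
    [[0,-25,0],0,85],
    [[0,-25,0],0,85],
    [[0,-20,0],0,85],
    [[0,0,0],0,85],
    [[0,0,0],0,85],
    [[0,0,0],0,85],
  ],
)

```text
time: 14.5
tcp_pos: [0.3577, 0.3076, 0.3336]
ee_rot: [[0.15, 0.989, 0.0], [0.989, -0.15, 0.0], [0.0, 0.0, -1.0]]
ft_force: [-0.5, 1.8, -0.8]
finger_gap: 0.0728
```

```bash
python3 look.py 9
```

```text
(no output)
```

View pics/top9.png

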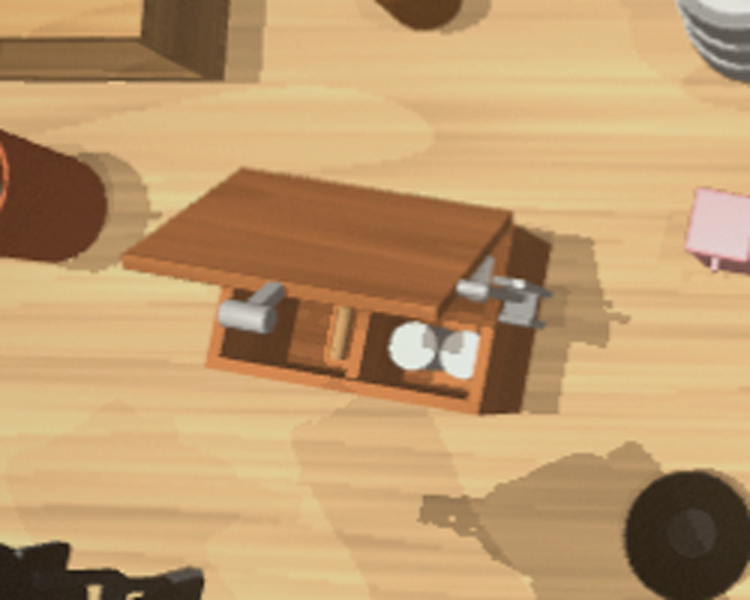

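View pics/side9.png

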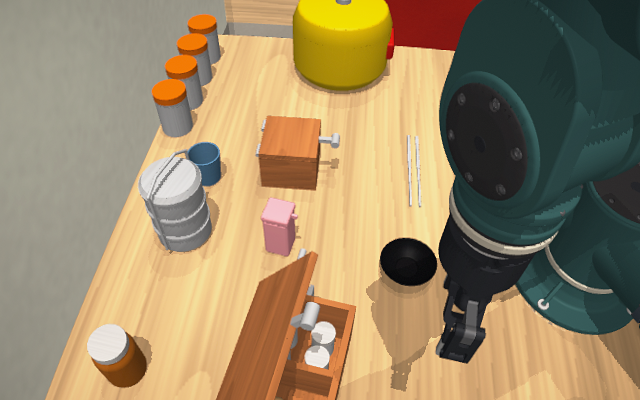

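The lid stands open on the stay. In the top crop the handle is at (248,312) and the stay foot is in the cup at (515,295); the robot is clear of everything. Handing in.

```bash
python3 -c "
from station import workorder
print(workorder.job_done())"
```

```text
the job is handed in; nothing more can be done
None
```

The wide spice chest's lid now stands open on its stay by itself, and I handed the job in at about 14.6 s of the 35 s allowed.

I gripped the handle bar end-on and raised the lid along its arc to about 1.25 rad, where the stay swung into its cup. Then I let it down slowly until the stay took the load at about 0.95 rad, opened the fingers gradually and backed away. Both angles come from how far I moved the arm; I did not measure them in the pictures.

**Last checks:**
- The pictures before hand-in show the lid still open about 1.5 s after release, with the stay foot in the cup and the gripper well clear of it.
- The readings at the end of each move call never exceeded about 18 N at the wrist. During the last millimetres of lowering I pressed the lid lightly onto the stay, about 7 N forward and 11 N vertically, and this went to zero on release.
- The two cameras disagreed by about 4 mm on the chest's position, so I used a value between them. Gripping left a sideways force of 5 to 12 N until release.

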